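Four clicks deeper on the tile mould

ROBOT

A 7-joint arm with a two-finger parallel gripper is mounted at the origin on the work surface. World frame = base frame: x ahead of the robot, y to its left, z up, the work surface at z = 0. Lengths are in m, angles in rad, forces in N, time in s.
With the tool pointing down it reaches from about 0.425 to 1.025 m from the base axis. Payload 9.4 kg.
Tool frame: the origin (TCP) lies midway between the tips of the shut fingers; the grasp point (between the pads) lies hold_point_z behind it (hold_point_z is the distance from the TCP to the grasp point, in m); z points along the fingers, y is the direction in which the jaws open and shut (so a half turn about z gives the same grasp; the last joint's range is limited). The gripper opens to 85 mm and grips with 20 to 120 N. Pads are 22 mm wide; open, the fingers measure 114 mm over their backs; the gripper's body (76 mm by 85 mm) begins 54 mm behind the grasp point. The pads swing forward as they close: fully open they stand 13 mm farther back than shut.
Start: joints at [1.076, 0.599, -0.003, 1.599, 0.002, 0.943, -0.08], TCP at [0.294, -0.663, 0.193] pointing down, gripper open.
Joint ranges: [-2.57, 2.57], [-0.35, 1.97], [-1.29, 1.29], [0.11, 2.56], [-1.05, 4.19], [0.11, 1.86], [-2.63, 2.63]. Speed limits (rad/s): [2.22, 2.22, 3.01, 3.01, 3.14, 3.14, 3.14].

INTERFACE

Orientations are given as a unit quaternion [w, x, y, z].
In Python, from bench import * gives the robot as it stands.
- The arm moves only by the tool send_rows, never from a script. Its argument "rows" is a list of rows, each an object with "xyz": the shift along the tool's x, y, z in cm, a list of three; "turn": the turn, a rotation vector about the tool's x, y, z in rad, a list of three; "gripper": the opening in per cent of the stroke, from 0 (shut) to 100 (fully open). A call has 1 to 5 rows; each row is the pose to reach, as a shift and turn from the pose commanded when the call began, along the tool's axes at that moment; what a row does not reach only later rows make up. A row lasts 1/8 s, in which the tool goes at most 62.5 mm and 10.7 degrees, less where a joint would pass 70% of its speed; a pose out of reach is approached as far as the arm can. A call with a gripper value outside its range is refused whole. The fingers move at their own pace and stop on an object; "newtons" is the grip in N (left out, the last holds). Time passes only in rows, so rows that repeat a pose let the fingers close. It gives the time, the measured TCP pose, the force and the opening at its end, in the units of the state.
- state(): the state, without advancing time (a new reading comes with each control period).
- grab_frame(name): name is "scene" or "top" or "wrist"; returns a dict with "img" (480x640x3 uint8, red, green, blue), "fov_y" (degrees; the focal length in pixels is half the picture's height over the tangent of half this angle, whatever the lens; pixels are square), "cx", "cy" (the principal point, pixels), "R" (3x3) and "t" (3): a world point X has camera coordinates R X + t. Camera axes: x right, y down, z forward; pixel columns grow to the right and rows downward; lengths in m; the calibration is good to about 2 mm. A picture is of the moment at which its call begins. There is no depth.
- finish_job(): hands the job in, once; it reports no verdict.
The state is a dict: "time_s": time; "qpos": joint angles; "joint_vel": joint speeds; "joint_efforts": joint torques, N m; "eef_pos": TCP position; "ee_rot": TCP orientation; "contact_force": force on the tool from outside, world axes, zero at the start; "torque": the same for the moment, N m; "width": finger opening in m.
Only numpy, scipy, OpenCV 4.12 (cv2) and the standard library are available. Lean on these libraries where they do the work, as an engineer would, in place of code of your own. Each camera call takes 0.05 s, during which the arm holds its last target. There are 200 camera calls.

TASK

The next tiles are four millimetres thicker: with a fingertip in the notch of the round dial on the tile mould, push the dial clockwise (seen from above) exactly four clicks and leave it resting in that click. Then push the small locking lever beside it clockwise right round to its stop, without disturbing the dial. Only push, gently: do not grip anything, and leave the bowl, brush and bottle where they stand.

Things in the scene. Friction and masses are not known exactly. Their poses are not given: they have to be found in the camera images.
- mould: fixed steel tile mould with grey adjuster block. Origin on the table under the dial's axis; x points from block to mould frame, z up. Block: x -70 to 70, y -180 to 75 mm, flat top 45 mm above the table, with one painted graduation per click round the dial. Square frame: x 70 to 310, y -120 to 120, 45 mm high; its floor plate sinks 1 mm a click
- dial_centre (a point): point on the dial's vertical axis, at the dial's top face (69 mm above the table). It does not move
- dial_notch (a point): middle of the dial's finger notch, 46 mm from its axis, at its top face; turns with it. The dial is an aluminium disc 120 mm across, 22 mm thick, 2 mm above the block. The notch is V-shaped in plan, open at rim and top: two upright radial walls 42 degrees either side of its middle line, a 12 mm radius hub within, about 62 mm wide here; its bottom is the block's top, 24 mm below this point
- dial (a joint): dial angle in rad, growing clockwise seen from above. One click is 0.4189 (24 deg); rests at multiples of it, starts in click 0, 1, 2 or 3; stops just below click 0 and past click 9. At 0 the notch points 6 deg towards -x from the mould's -y. About 5 N at the notch's middle brings it out of a click; past half way it snaps ahead into the next, before that it springs back
- lock_pivot (a point): point on the vertical pivot of the locking lever, at the top of its hub (67 mm above the table), 115 mm from the dial's axis in the mould's -y direction. The hub has 14 mm radius
- lock_tip (a point): point on top of the locking lever, on its middle line, 45 mm out from the pivot, 65 mm above the table; turns with the lever. The lever is a plain steel bar 14 mm wide and 18 mm tall, with a round end 59 mm from the pivot, its underside 2 mm above the block
- lock (a joint): lever angle in rad, growing clockwise seen from above: at 0 it points along the mould's -y, away from the dial (unlocked; starts between 0 and 0.2); at its stop, 1.5, nearly along -x (locked). Stiff, stays where it is left; about 1.5 N at its end moves it
- bowl: loose shallow steel bowl, 90 mm across, 40 mm high, beside the block; origin at the centre of its underside
- brush: loose hand brush, 200 mm long, lying on the table; origin under its middle
- spray: loose white plastic bottle, 70 mm across, 180 mm high; origin at the centre of its underside

How it is judged:
By the outcome, as a careful person would: the job done as asked, in the order asked, and still so for the second after the job is handed in, with the robot touching nothing.
It also fails if it takes over 64 s, if anything falls off the work surface, if the arm or the gripper's body presses on something with over 40 N, if the wrist force passes 120 N, or if a joint passes its speed limit or range.

## Working session

There is one attempt and no reset: what is moved stays moved. The work goes in short steps, Python scripts to look and compute and a tool call to move; the robot and the scene stay as the last step left them, time stands still between calls to the robot, and variables do not carry over. Pictures are saved under pics/ and viewed, about 8 in all and at most 12, crops included, and the job is handed in when it is done.

Besides the shell and the picture viewer there is one more tool, called after "Emit:" as name(argument=value, ...), one argument or row to a line, values as JSON. send_rows: Moves the arm, as the interface text tells. Its arguments: {"type":"object","properties":{"rows":{"type":"array"},"newtons":{"type":"number"}},"required":["rows"]}

```bash
mkdir -p pics; python3 - <<'E'
from bench import *
import cv2
s=state();print({k:s[k] for k in('time_s','eef_pos','ee_rot','contact_force','width')})
for n in('top','scene'):
    f=grab_frame(n);cv2.imwrite(f'pics/{n}0.png',f['img'][:,:,::-1]);print(n,f['fov_y'],f['cx'],f['cy'],f['R'],f['t'])
E
```

```text
{'time_s': 0.0, 'eef_pos': array([ 0.29393008, -0.66215477,  0.19233241]), 'ee_rot': array([-7.43214678e-04,  9.78255396e-01,  2.07402446e-01, -2.32154826e-04]), 'contact_force': array([-0.28633219,  0.48415332,  0.02733043]), 'width': 0.08532977348692042}
top 45.54539948330112 335.53145772523357 241.83410774595188 [[-0.01791495 -0.99983861  0.00134192]
 [-0.99596921  0.01772761 -0.08792651]
 [ 0.08788853 -0.00291171 -0.99612606]] [0.01334819 0.60698193 1.1119633 ]
scene 44.10746275179105 319.111967497903 240.72994128455045 [[-0.6080581   0.79376104  0.01444831]
 [ 0.58421435  0.45971017 -0.66884987]
 [-0.537549   -0.39825867 -0.74325709]] [ 0.36425738 -0.30662332  1.55781028]
```

View pics/top0.png

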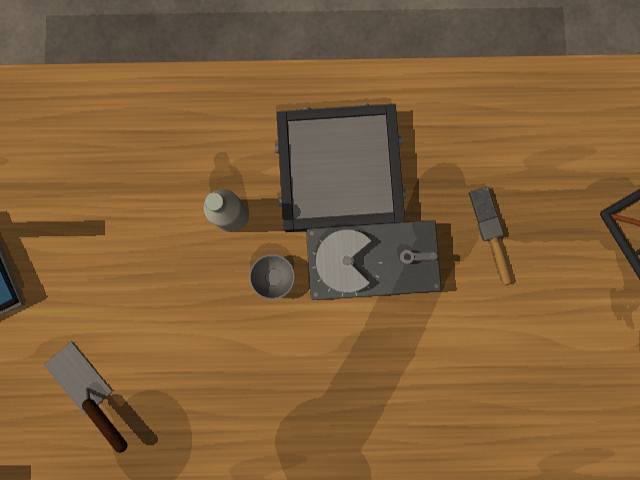

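View pics/scene0.png

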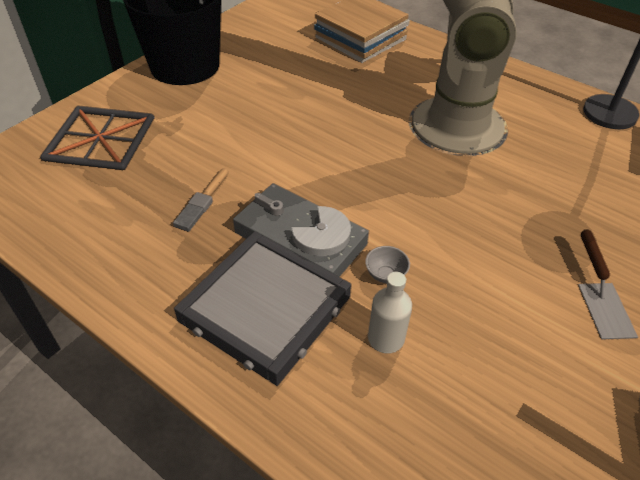

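The top view shows the dial centre near (347,261), with the notch opening right. The notch wall ends are near (378,240) and (371,290). The lock hub is near (407,257), with the lever pointing right. The bowl is at (272,277), left of the block. I'll enlarge this for a pose fit.

```bash
cat > h.py <<'E'
import numpy as np, cv2
from bench import *
def bp(f,u,v,z):
    fl=240/np.tan(np.radians(f['fov_y']/2)); R=np.array(f['R']);t=np.array(f['t'])
    d=R.T@np.array([(u-f['cx'])/fl,(v-f['cy'])/fl,1]);c=-R.T@t
    return c+d*(z-c[2])/d[2]
def proj(f,X):
    fl=240/np.tan(np.radians(f['fov_y']/2)); p=np.array(f['R'])@X+f['t']
    return np.array([f['cx']+fl*p[0]/p[2],f['cy']+fl*p[1]/p[2]])
E
python3 - <<'E'
from h import *
f=grab_frame('top')
for n,u,v,z in [('dial',347,261,.069),('hub',407,257,.067),('c1',307,229,.045),('c2',437,221,.045),('c3',441,291,.045),('c4',312,299,.045),('bowl',272,277,.02)]:print(n,bp(f,u,v,z))
c=f['img'][205:315,295:455,::-1]
cv2.imwrite('pics/crop1.png',cv2.resize(c,None,fx=5,fy=5,interpolation=cv2.INTER_CUBIC))
E
```

```text
dial [ 0.56622319 -0.01863312  0.069     ]
hub [ 0.57195264 -0.1338267   0.067     ]
c1 [0.63180117 0.05811899 0.045     ]
c2 [ 0.64308272 -0.19767937  0.045     ]
c3 [ 0.50585636 -0.20086411  0.045     ]
c4 [0.49487041 0.05025923 0.045     ]
bowl [0.53964204 0.13031237 0.02      ]
```

View pics/crop1.png

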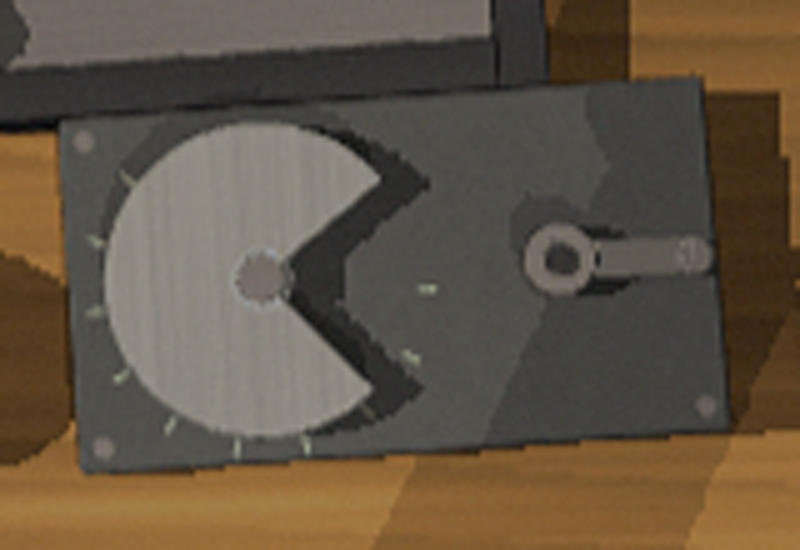

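Readings from the crop (5x):
- **Dial:** centre (263,277), wall ends (380,180) and (371,388). The notch's middle line is about 7° clockwise of the mould's -y, so the dial starts in **click 0**.
- **Lever:** hub (558,259), tip about (705,256), so the lever angle is about 0.05.
- **Mould:** yaw is about 3°, and dial to hub measures 115 mm as specified.

Next I work out the approach.

```bash
cat >> h.py <<'E'
from scipy.spatial.transform import Rotation as Ro
def cur():
    s=state();w,x,y,z=s['ee_rot'];return np.array(s['eef_pos']),Ro.from_quat([x,y,z,w])
def rows(goals,p=None,r=None):
    if p is None:p,r=cur()
    for x,y,z,yaw in goals:
        g=Ro.from_euler('z',yaw,degrees=True)*Ro.from_euler('x',180,degrees=True)
        print('xyz',(100*(r.inv().apply(np.array([x,y,z])-p))).round(2),'turn',(r.inv()*g).as_rotvec().round(3))
E
python3 - <<'E'
from h import *
f=grab_frame('top')
a=bp(f,347.2,260,.069);b=bp(f,406.2,256.4,.067);d=b-a
cs=[bp(f,295+(u+.5)/5-.5,205+(v+.5)/5-.5,.045)[:2] for u,v in((62,122),(701,78),(727,430),(85,472))]
src=np.array([(.07,.075),(.07,-.18),(-.07,-.18),(-.07,.075)])
M,_=cv2.estimateAffinePartial2D(src,np.array(cs));print(a,b,np.hypot(*d[:2]),'yaw',np.degrees(np.arctan2(d[0],-d[1])))
print(M,'yaw',np.degrees(np.arctan2(M[1,0],M[0,0])))
rows([(.53,-.08,.22,135)])
E
```

```text
[ 0.56812999 -0.01905318  0.069     ] [ 0.57313159 -0.13232634  0.067     ] 0.11338353344675757 yaw 2.5282626211671753
[[ 0.98306061 -0.04769163  0.56701999]
 [ 0.04769163  0.98306061 -0.01918812]] yaw 2.7774362389507172
xyz [ 45.2  -43.65  -2.7 ] turn [-1.000e-03 -1.000e-03 -1.938e+00]
```

Emit:
send_rows(
  rows=[
    {"xyz":[6,-6,-2.7],"turn":[0,0,-0.17],"gripper":0},
    {"xyz":[10,-10,-2.7],"turn":[0,0,-0.35],"gripper":0},
    {"xyz":[14,-14,-2.7],"turn":[0,0,-0.53],"gripper":0},
    {"xyz":[18,-18,-2.7],"turn":[0,0,-0.71],"gripper":0},
    {"xyz":[22,-22,-2.7],"turn":[0,0,-0.88],"gripper":0},
  ],
)

```text
time_s: 0.82
eef_pos: [0.4058, -0.3722, 0.2204]
ee_rot: [0.0, 0.795, 0.607, 0.0]
contact_force: [1.5, 0.1, 0.0]
width: 0.0003
```

```bash
python3 - <<'E'
from h import *
print(cur()[0],state()['width'],state()['time_s']);rows([(.53,-.08,.22,135)])
E
```

```text
[ 0.40576864 -0.37220646  0.22038699] 0.0003253944503750831 0.825
xyz [3.146e+01 4.260e+00 3.000e-02] turn [ 0.000e+00  1.000e-03 -1.053e+00]
```

Emit:
send_rows(
  rows=[
    {"xyz":[6.2,0.8,0],"turn":[0,0,-0.18],"gripper":0},
    {"xyz":[12.4,1.6,0],"turn":[0,0,-0.36],"gripper":0},
    {"xyz":[18.6,2.5,0],"turn":[0,0,-0.54],"gripper":0},
    {"xyz":[24.8,3.4,0],"turn":[0,0,-0.72],"gripper":0},
    {"xyz":[31,4.3,0],"turn":[0,0,-0.9],"gripper":0},
  ],
)

```text
time_s: 1.45
eef_pos: [0.5307, -0.0859, 0.2204]
ee_rot: [0.0, 0.452, 0.892, -0.0]
contact_force: [1.3, -1.0, -0.0]
width: -0.0001
```

```bash
python3 - <<'E'
from h import *
f=grab_frame('wrist');cv2.imwrite('pics/wrist1.png',f['img'][:,:,::-1])
d=np.array([.5675,-.019,.069]);print(proj(f,d),proj(f,np.array([.5725,-.1335,.067])),f['fov_y'])
A=np.radians(2.7);m=lambda r,al,o=(0,0):(.5675+np.cos(A)*(-r*np.sin(np.radians(al))+o[0])-np.sin(A)*(-r*np.cos(np.radians(al))+o[1]), -.019+np.sin(A)*(-r*np.sin(np.radians(al))+o[0])+np.cos(A)*(-r*np.cos(np.radians(al))+o[1]))
print(cur()[0],state()['contact_force']);rows([(*m(.042,20),.1,135),(*m(.042,20),.052,135)])
E
```

```text
[402.14244768 177.9747678 ] [328.90771539 279.06366527] 64.85688505867161
[ 0.53417409 -0.07661313  0.22112506] [4.18699302 7.51082397 1.62617205]
xyz [ 0.12  2.64 12.13] turn [ 0.007 -0.001 -0.136]
xyz [ 0.11  2.61 16.93] turn [ 0.007 -0.001 -0.136]
```

View pics/wrist1.png

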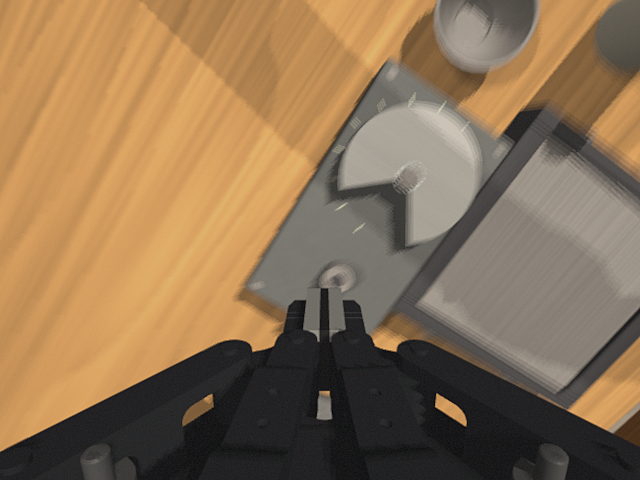

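The wrist view is motion-blurred. It still shows the dial hub at about (408,177), against a predicted (402,178), and the lever hub at (337,278), so the pose holds. I'll settle above the notch next.

Emit:
send_rows(
  rows=[
    {"xyz":[0.1,1.3,5],"turn":[0,0,-0.136],"gripper":0},
    {"xyz":[0.1,2.6,10],"turn":[0,0,-0.136],"gripper":0},
    {"xyz":[0.1,2.6,12],"turn":[0,0,-0.136],"gripper":0},
    {"xyz":[0.1,2.6,12],"turn":[0,0,-0.136],"gripper":0},
    {"xyz":[0.1,2.6,12],"turn":[0,0,-0.136],"gripper":0},
  ],
)

```text
time_s: 2.12
eef_pos: [0.551, -0.0717, 0.101]
ee_rot: [0.0, 0.393, 0.919, 0.0]
contact_force: [0.2, -0.3, -0.4]
width: 0.0002
```

```bash
cat >> h.py <<'E'
A=np.radians(2.7);DC=np.array([.5675,-.019])
def m(r,al,o=(0,0)):  # point at angle al (deg, clockwise from mould -y) about o (mould frame)
    a=np.radians(al);p=np.array([o[0]-r*np.sin(a),o[1]-r*np.cos(a)])
    return DC+np.array([[np.cos(A),-np.sin(A)],[np.sin(A),np.cos(A)]])@p
E
python3 - <<'E'
from h import *
f=grab_frame('wrist');cv2.imwrite('pics/wrist2.png',f['img'][:,:,::-1])
for q in (0,-36,48):
    print(q,proj(f,np.array([*m(.0 if q==0 else .06,q),.069])))
p,r=cur();print(p,r.as_euler('zyx',degrees=True),state()['contact_force']);rows([(*m(.042,20),.052,135)])
E
```

```text
0 [406.76892871 210.31540207]
-36 [392.5088676  305.63954389]
48 [302.3427394  212.12024759]
[ 0.55115859 -0.07179081  0.10130577] [-1.33681641e+02  9.39013628e-02  1.79982409e+02] [-0.18207772 -0.09911214  1.27561894]
xyz [0.66 1.15 4.93] turn [ 0.001  0.001 -0.023]
```

View pics/wrist2.png

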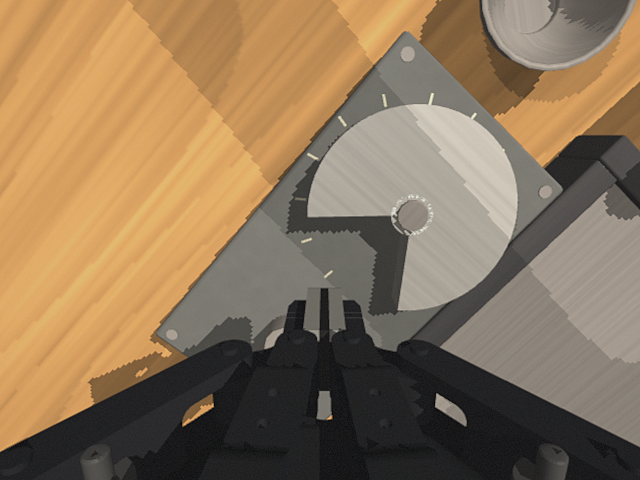

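The sharp wrist view shows the hub at (413,215) and the wall ends at (399,311) and (308,217). All three are a uniform 6,5 px (about 3.5 mm) from prediction, so the angle is right and click 0 is confirmed. I'll split the offset between the two cameras and descend into the notch.

```bash
sed -i 's/DC=np.array(\[.5675/DC=np.array([.5695/' h.py; python3 - <<'E'
from h import *
rows([(*m(.042,20),.053,134.5)])
E
```

```text
xyz [0.52 1.29 4.83] turn [ 0.001  0.001 -0.014]
```

Emit:
send_rows(
  rows=[
    {"xyz":[0.5,1.3,0],"turn":[0,0,-0.014],"gripper":0},
    {"xyz":[0.5,1.3,2],"turn":[0,0,-0.014],"gripper":0},
    {"xyz":[0.5,1.3,4],"turn":[0,0,-0.014],"gripper":0},
    {"xyz":[0.5,1.3,4.8],"turn":[0,0,-0.014],"gripper":0},
    {"xyz":[0.5,1.3,4.8],"turn":[0,0,-0.014],"gripper":0},
  ],
)

```text
time_s: 2.8
eef_pos: [0.5568, -0.0584, 0.0523]
ee_rot: [0.0, 0.386, 0.922, 0.0]
contact_force: [0.4, -0.7, 0.3]
width: -0.0001
```

```bash
cat >> h.py <<'E'
def arc(ds,r=.042,g=.011,z=.053,W0=48):
    """goals with the finger face on the wall (radial) at dial angles ds (deg)"""
    G=[]
    for d in ds:
        W=W0+d; al=W-np.degrees(np.arctan2(g,r)); G.append((*m(np.hypot(r,g),al),z,180-W+2.7))
    rows(G)
def where():
    p,r=cur();R2=np.array([[np.cos(A),np.sin(A)],[-np.sin(A),np.cos(A)]]);q=R2@(p[:2]-DC)
    print('p',p.round(4),'mould mm',(1000*q).round(1),'r,al',1000*np.hypot(*q),np.degrees(np.arctan2(-q[0],-q[1])),'F',state()['contact_force'].round(1),'t',state()['time_s'])
E
python3 - <<'E'
from h import *
where();arc([-6,-2,4,10,16])
E
```

```text
p [ 0.5568 -0.0584  0.0523] mould mm [-14.6 -38.7] r,al 41.38300842286854 20.622078499231772 F [ 0.4 -0.7  0.3] t 2.8
xyz [ 0.37 -0.39 -0.07] turn [ 0.    -0.    -0.107]
xyz [ 0.66 -0.49 -0.07] turn [ 0.    -0.    -0.037]
xyz [ 1.1  -0.59 -0.07] turn [ 0.    -0.     0.067]
xyz [ 1.55 -0.66 -0.07] turn [ 0.    -0.     0.172]
xyz [ 2.   -0.67 -0.07] turn [ 0.    -0.     0.277]
```

Emit:
send_rows(
  rows=[
    {"xyz":[0.2,-0.4,0],"turn":[0,0,0],"gripper":0},
    {"xyz":[0.4,-0.45,0],"turn":[0,0,0],"gripper":0},
    {"xyz":[0.65,-0.5,0],"turn":[0,0,0],"gripper":0},
    {"xyz":[0.9,-0.55,0],"turn":[0,0,0.03],"gripper":0},
    {"xyz":[1.1,-0.6,0],"turn":[0,0,0.07],"gripper":0},
  ],
)

```text
time_s: 3.42
eef_pos: [0.5444, -0.0552, 0.0522]
ee_rot: [-0.0, 0.42, 0.908, 0.0]
contact_force: [0.1, -0.1, -0.2]
width: 0.0002
```

```bash
python3 - <<'E'
from h import *
where();arc([7,10,13,16,19])
E
```

```text
p [ 0.5444 -0.0552  0.0522] mould mm [-26.8 -34.9] r,al 44.03886571671762 37.521307630659905 F [ 0.1 -0.1 -0.2] t 3.425
xyz [ 0.22  0.01 -0.08] turn [ 0.    -0.     0.046]
xyz [ 0.45 -0.03 -0.08] turn [ 0.    -0.     0.099]
xyz [ 0.67 -0.06 -0.08] turn [ 0.    -0.     0.151]
xyz [ 0.9  -0.08 -0.08] turn [ 0.    -0.     0.203]
xyz [ 1.13 -0.08 -0.08] turn [ 0.    -0.     0.256]
```

Emit:
send_rows(
  rows=[
    {"xyz":[0.2,0,0],"turn":[0,0,0.05],"gripper":0},
    {"xyz":[0.4,0,0],"turn":[0,0,0.1],"gripper":0},
  ],
)

```text
time_s: 3.68
eef_pos: [0.5418, -0.0521, 0.0522]
ee_rot: [0.0, 0.465, 0.885, -0.0]
contact_force: [0.7, 0.5, 0.5]
width: 0.0
```

Emit:
send_rows(
  rows=[
    {"xyz":[0.2,0,0],"turn":[0,0,0.05],"gripper":0},
    {"xyz":[0.3,0,0],"turn":[0,0,0.05],"gripper":0},
  ],
)

```text
time_s: 3.92
eef_pos: [0.5401, -0.0495, 0.0522]
ee_rot: [0.0, 0.486, 0.874, -0.0]
contact_force: [0.8, 0.0, -0.2]
width: 0.0
```

```bash
python3 - <<'E'
from h import *
where();arc([13,16,19,22,25])
f=grab_frame('wrist');cv2.imwrite('pics/wrist3.png',f['img'][:,:,::-1])
E
```

```text
p [ 0.5401 -0.0495  0.0522] mould mm [-30.8 -29.1] r,al 42.34490204065178 46.64388221164625 F [ 0.8  0.  -0.2] t 3.925
xyz [-0.05 -0.1  -0.08] turn [-0.     0.     0.003]
xyz [ 0.17 -0.15 -0.08] turn [-0.     0.     0.056]
xyz [ 0.4  -0.19 -0.08] turn [-0.     0.     0.108]
xyz [ 0.62 -0.22 -0.08] turn [-0.    0.    0.16]
xyz [ 0.85 -0.23 -0.08] turn [-0.     0.     0.213]
```

View pics/wrist3.png

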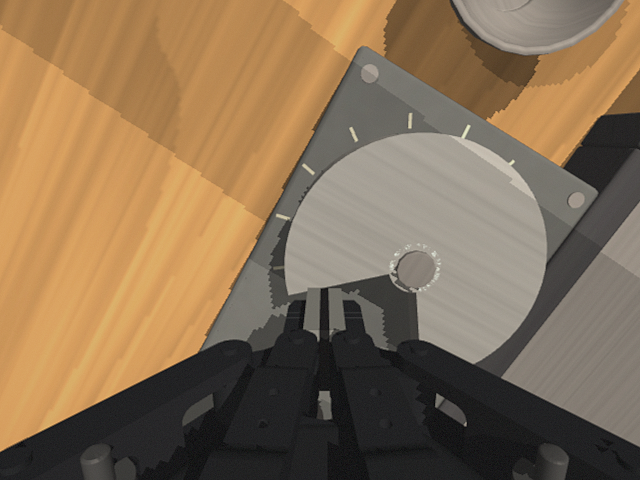

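The hub is at (415,270) and the rim corner at (288,295). The dial is still in click 0, with the wall tilted 11° to the finger face because I turned ahead of it. The fingertip edge at y≈288 looks very close to the wall. I'll check where the tip and wall project.

```bash
python3 - <<'E'
from h import *
f=grab_frame('wrist');p,r=cur()
for dx,dy in((0,0),(.011,0),(-.011,0),(.0,.0145),(0,-.0145)):print(dx,dy,proj(f,p+r.apply([dx,dy,0])))
for z in(.069,.047):print(z,[proj(f,np.array([*m(q,48),z])).round() for q in(.012,.06)],proj(f,np.array([*DC,z])).round())
print(r.as_euler('zyx',degrees=True)[0],(-np.asarray(f['R']).T@f['t']-p))
E
```

```text
0 0 [322.15911088 274.21175593]
0.011 0 [322.13141162 253.73554857]
-0.011 0 [322.18596634 294.06419758]
0.0 0.0145 [350.46180546 274.21143505]
0 -0.0145 [293.85613697 274.2120768 ]
0.069 [array([385., 271.]), array([285., 292.])] [411. 266.]
0.047 [array([379., 257.]), array([289., 276.])] [402. 252.]
-121.95640635181617 [-0.03555615  0.05873671  0.18170896]
```

The dial is still exactly at 0. The visible tip edge sits at y=288 in every view, while the TCP projects to 274. So the fingertip's front face lies further back than the pad half-width I assumed. I'll realign with the wall, advance slowly and watch the force.

Emit:
send_rows(
  rows=[
    {"xyz":[0,-0.1,0],"turn":[0,0,-0.1],"gripper":0},
    {"xyz":[0,-0.1,0],"turn":[0,0,-0.17],"gripper":0},
    {"xyz":[0.1,-0.1,0],"turn":[0,0,-0.17],"gripper":0},
    {"xyz":[0.2,-0.1,0],"turn":[0,0,-0.17],"gripper":0},
    {"xyz":[0.2,-0.1,0],"turn":[0,0,-0.17],"gripper":0},
  ],
)

```text
time_s: 4.65
eef_pos: [0.5382, -0.0485, 0.0522]
ee_rot: [-0.0, 0.41, 0.912, -0.0]
contact_force: [0.6, 0.6, -0.1]
width: -0.0
```

Emit:
send_rows(
  rows=[
    {"xyz":[0.1,0,0],"turn":[0,0,0],"gripper":0},
    {"xyz":[0.2,0,0],"turn":[0,0,0],"gripper":0},
    {"xyz":[0.2,0,0],"turn":[0,0,0],"gripper":0},
  ],
)

```text
time_s: 5.03
eef_pos: [0.5369, -0.047, 0.0522]
ee_rot: [-0.0, 0.409, 0.912, -0.0]
contact_force: [-0.7, 0.1, 0.6]
width: -0.0001
```

```bash
python3 - <<'E'
from h import *
where();print(state()['torque'])
E
```

```text
p [ 0.5369 -0.047   0.0522] mould mm [-33.9 -26.4] r,al 42.99096192567589 52.07317647349292 F [-0.7  0.1  0.6] t 5.025
[ 0.01359666  0.03050547 -0.03799686]
```

Emit:
send_rows(
  rows=[
    {"xyz":[0.1,0,0],"turn":[0,0,0],"gripper":0},
    {"xyz":[0.2,0,0],"turn":[0,0,0],"gripper":0},
    {"xyz":[0.2,0,0],"turn":[0,0,0],"gripper":0},
  ],
)

```text
time_s: 5.4
eef_pos: [0.5356, -0.0455, 0.0522]
ee_rot: [-0.0, 0.409, 0.912, -0.0]
contact_force: [-0.6, -0.5, -0.2]
width: 0.0001
```

Emit:
send_rows(
  rows=[
    {"xyz":[0.1,0,0],"turn":[0,0,0],"gripper":0},
    {"xyz":[0.2,0,0],"turn":[0,0,0],"gripper":0},
    {"xyz":[0.2,0,0],"turn":[0,0,0],"gripper":0},
  ],
)

```text
time_s: 5.78
eef_pos: [0.5342, -0.044, 0.0521]
ee_rot: [-0.0, 0.409, 0.912, -0.0]
contact_force: [-0.3, -0.0, -0.6]
width: 0.0001
```

```bash
python3 - <<'E'
from h import *
where();print(state()['torque'])
f=grab_frame('wrist');cv2.imwrite('pics/wrist4.png',f['img'][:,:,::-1])
for z in(.069,.047):print(z,[proj(f,np.array([*m(q,48),z])).round() for q in(.012,.06)],proj(f,np.array([*DC,z])).round())
E
```

```text
p [ 0.5342 -0.044   0.0521] mould mm [-36.4 -23.4] r,al 43.277840740539645 57.34332198451645 F [-0.3 -0.  -0.6] t 5.775
[-0.03636688  0.02455429  0.05841847]
0.069 [array([388., 297.]), array([287., 302.])] [413. 296.]
0.047 [array([381., 280.]), array([291., 284.])] [404. 279.]
```

View pics/wrist4.png

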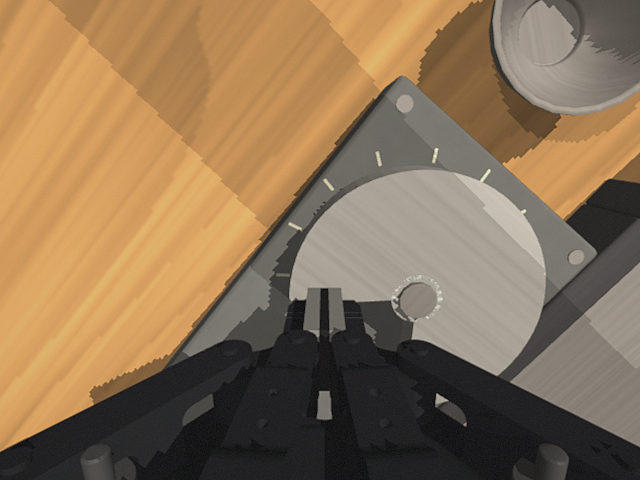

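The finger now visibly covers the dial's top edge (wall line y≈304, tip edge y=288), with no force and the dial unmoved. So the fingertips may be riding above the dial. I'll check how the tip projects at different heights.

```bash
python3 - <<'E'
from h import *
f=grab_frame('wrist');p,r=cur()
for h in(0,.01,.015,.02,.025,.03):print(h,[proj(f,p+r.apply([dx,dy,-h])).round() for dx,dy in((.011,0),(0,0),(-.011,0),(0,.01))])
i=f['img'][270:360,270:380,::-1]
cv2.imwrite('pics/c5.png',cv2.resize(i,None,fx=7,fy=7,interpolation=cv2.INTER_CUBIC)[:600])
f=grab_frame('scene');q=proj(f,p).round();print(q)
u,v=q.astype(int);i=f['img'][v-50:v+30,u-55:u+55,::-1]
cv2.imwrite('pics/s5.png',np.ascontiguousarray(cv2.resize(i,None,fx=7,fy=7,interpolation=cv2.INTER_CUBIC)))
print('tcp in crop',55*7,50*7,[ (proj(f,p+[0,0,h])-q).round(1) for h in(.01,.02)])
E
```

```text
0 [array([322., 253.]), array([322., 274.]), array([322., 294.]), array([342., 274.])]
0.01 [array([322., 260.]), array([322., 281.]), array([322., 302.]), array([343., 281.])]
0.015 [array([322., 263.]), array([322., 285.]), array([322., 306.]), array([343., 285.])]
0.02 [array([322., 267.]), array([322., 289.]), array([322., 311.]), array([344., 289.])]
0.025 [array([322., 270.]), array([322., 293.]), array([322., 316.]), array([344., 294.])]
0.03 [array([322., 274.]), array([322., 298.]), array([322., 321.]), array([345., 298.])]
[322. 217.]
tcp in crop 385 350 [array([-0.4, -3.1]), array([-0.3, -6.5])]
```

View pics/s5.png

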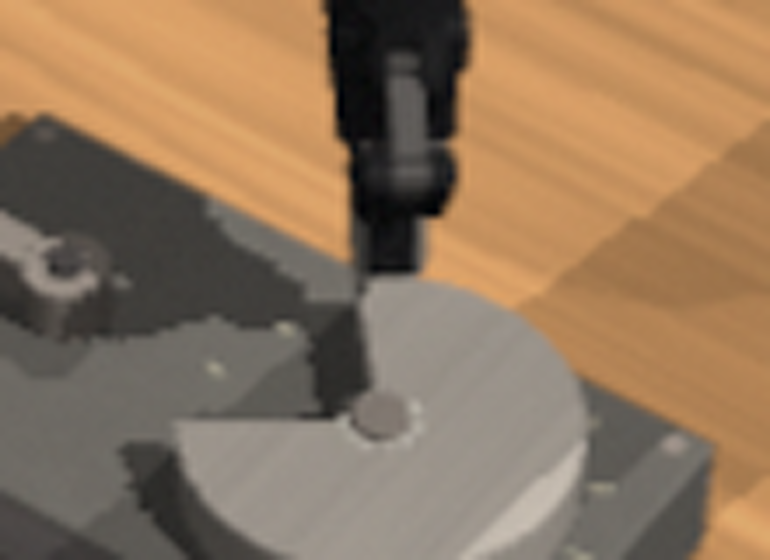

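```bash
python3 - <<'E'
from h import *
def P(f):
    fl=240/np.tan(np.radians(f['fov_y']/2));K=np.array([[fl,0,f['cx']],[0,fl,f['cy']],[0,0,1]])
    return K@np.c_[f['R'],f['t']]
a=grab_frame('wrist');b=grab_frame('scene')
for off in((0,0),(5,5)):
    X=cv2.triangulatePoints(P(a),P(b),np.array([324.-off[0],288-off[1]]),np.array([322.7,205.9]));X=X[:3,0]/X[3]
    p,r=cur();print(X,proj(a,X),proj(b,X),r.inv().apply(X-p)*1000)
print(proj(b,np.array([*DC,.069])),'seen',322-55+382/7,217-50+413/7)
print(state()['width'],state()['qpos'])
E
```

```text
[ 0.53210759 -0.04223362  0.08420943] [321.22191865 293.85304948] [323.17013309 206.18171348] [  2.8630535   -0.40050736 -32.05312478]
[ 0.52992911 -0.04349786  0.08154537] [315.58511077 290.30157552] [323.29424665 206.24969183] [  3.36640408  -2.86835243 -29.388983  ]
[321.01668581 226.60631319] seen 321.57142857142856 226.0
-0.0002421635780521939 [ 0.26705973  0.61476594 -0.41926107  2.12885988  0.51588409  0.49606954
  0.18228046]
```

View pics/c5.png

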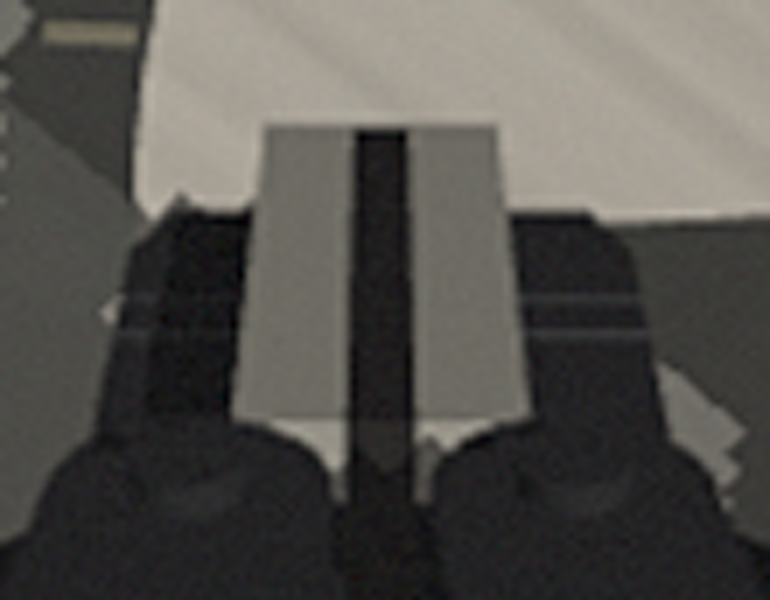

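Triangulating both views puts the real fingertips about 30 mm behind (above) the reported TCP, at z≈0.083. They are sweeping above the dial, which explains the lack of force. I'll go back to the notch's middle and descend carefully until I feel the block.

```bash
python3 - <<'E'
from h import *
where();rows([(*m(.042,18),.052,134.7),(*m(.042,18),.032,134.7)])
import bench;print([ (k,getattr(bench,k)) for k in dir(bench) if 'hold' in k.lower()])
E
```

```text
p [ 0.5343 -0.0441  0.0522] mould mm [-36.3 -23.4] r,al 43.22936012552256 57.1944911120978 F [ 0.2 -0.2 -0. ] t 6.025
xyz [-2.75  0.78  0.02] turn [-0.    -0.    -0.053]
xyz [-2.75  0.78  2.02] turn [-0.    -0.    -0.053]
[('hold_point_z', 0.0187)]
```

Emit:
send_rows(
  rows=[
    {"xyz":[-1.4,0.4,0],"turn":[0,0,-0.05],"gripper":0},
    {"xyz":[-2.75,0.8,0],"turn":[0,0,-0.05],"gripper":0},
    {"xyz":[-2.75,0.8,0.4],"turn":[0,0,-0.05],"gripper":0},
    {"xyz":[-2.75,0.8,0.9],"turn":[0,0,-0.05],"gripper":0},
    {"xyz":[-2.75,0.8,1.2],"turn":[0,0,-0.05],"gripper":0},
  ],
)

```text
time_s: 6.65
eef_pos: [0.5578, -0.059, 0.0396]
ee_rot: [-0.0, 0.386, 0.922, -0.0]
contact_force: [-0.1, 0.5, -0.3]
width: -0.0002
```

Emit:
send_rows(
  rows=[
    {"xyz":[0,0,0.2],"turn":[0,0,0],"gripper":0},
    {"xyz":[0,0,0.4],"turn":[0,0,0],"gripper":0},
    {"xyz":[0,0,0.6],"turn":[0,0,0],"gripper":0},
    {"xyz":[0,0,0.6],"turn":[0,0,0],"gripper":0},
  ],
)

```text
time_s: 7.15
eef_pos: [0.5585, -0.0593, 0.0341]
ee_rot: [-0.0, 0.387, 0.922, -0.0]
contact_force: [-0.3, 0.2, -0.4]
width: 0.0002
```

```bash
python3 - <<'E'
from h import *
where()
b=grab_frame('scene');p,r=cur();u,v=proj(b,p).astype(int);print(u,v)
cv2.imwrite('pics/s6.png',cv2.resize(np.ascontiguousarray(b['img'][v-50:v+30,u-55:u+55,::-1]),None,fx=7,fy=7,interpolation=cv2.INTER_CUBIC))
E
```

```text
p [ 0.5585 -0.0593  0.0341] mould mm [-12.9 -39.8] r,al 41.82555892940934 18.001235521788924 F [-0.3  0.2 -0.4] t 7.15
308 226
```

View pics/s6.png

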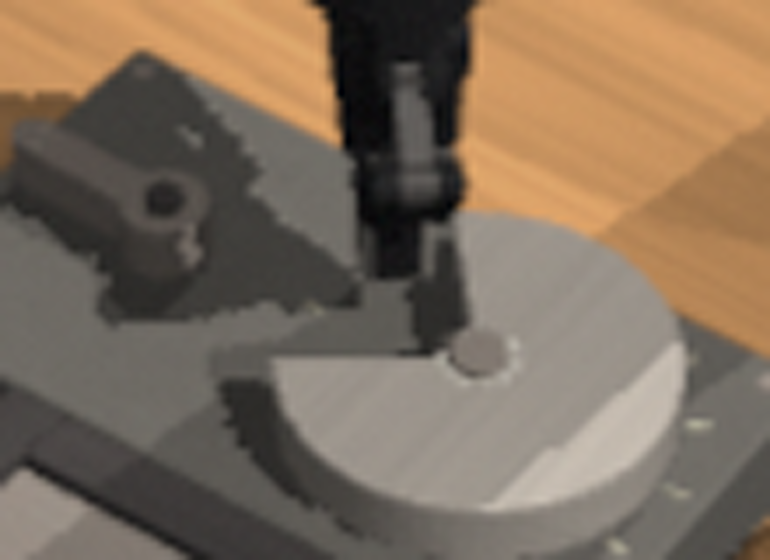

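Tip in this crop is (395,275), while the TCP projects to (385,350). That is about 32 mm above the TCP again, so the tip is at z≈0.065, still in free air over the notch. That is 10 pictures viewed. I continue down.

Emit:
send_rows(
  rows=[
    {"xyz":[0,0,0.2],"turn":[0,0,0],"gripper":0},
    {"xyz":[0,0,0.4],"turn":[0,0,0],"gripper":0},
    {"xyz":[0,0,0.6],"turn":[0,0,0],"gripper":0},
    {"xyz":[0,0,0.8],"turn":[0,0,0],"gripper":0},
    {"xyz":[0,0,0.8],"turn":[0,0,0],"gripper":0},
  ],
)

```text
time_s: 7.82
eef_pos: [0.5584, -0.0593, 0.0259]
ee_rot: [-0.0, 0.387, 0.922, -0.0]
contact_force: [-0.3, 1.0, -0.2]
width: 0.0
```

Emit:
send_rows(
  rows=[
    {"xyz":[0,0,0.1],"turn":[0,0,0],"gripper":0},
    {"xyz":[0,0,0.2],"turn":[0,0,0],"gripper":0},
    {"xyz":[0,0,0.2],"turn":[0,0,0],"gripper":0},
  ],
)

```text
time_s: 8.2
eef_pos: [0.5585, -0.0593, 0.0241]
ee_rot: [-0.0, 0.387, 0.922, -0.0]
contact_force: [0.0, 0.9, 0.4]
width: 0.0003
```

Emit:
send_rows(
  rows=[
    {"xyz":[0,0,0.1],"turn":[0,0,0],"gripper":0},
    {"xyz":[0,0,0.2],"turn":[0,0,0],"gripper":0},
    {"xyz":[0,0,0.2],"turn":[0,0,0],"gripper":0},
  ],
)

```text
time_s: 8.57
eef_pos: [0.5585, -0.0594, 0.0221]
ee_rot: [-0.0, 0.387, 0.922, -0.0]
contact_force: [0.3, -0.7, -1.0]
width: -0.0003
```

Emit:
send_rows(
  rows=[
    {"xyz":[0.2,-0.2,0],"turn":[0,0,0],"gripper":0},
    {"xyz":[0.4,-0.4,0],"turn":[0,0,0],"gripper":0},
    {"xyz":[0.6,-0.5,0],"turn":[0,0,0],"gripper":0},
    {"xyz":[0.8,-0.5,0],"turn":[0,0,0],"gripper":0},
    {"xyz":[0.8,-0.5,0],"turn":[0,0,0],"gripper":0},
  ],
)

```text
time_s: 9.2
eef_pos: [0.5493, -0.057, 0.0222]
ee_rot: [-0.0, 0.386, 0.922, -0.0]
contact_force: [0.5, 0.1, 0.4]
width: 0.0001
```

Emit:
send_rows(
  rows=[
    {"xyz":[0.1,0,0],"turn":[0,0,0],"gripper":0},
    {"xyz":[0.2,0,0],"turn":[0,0,0],"gripper":0},
    {"xyz":[0.2,0,0],"turn":[0,0,0],"gripper":0},
  ],
)

```text
time_s: 9.57
eef_pos: [0.5481, -0.0558, 0.0222]
ee_rot: [0.0, 0.387, 0.922, -0.0]
contact_force: [0.2, -0.2, -1.0]
width: 0.0002
```

Emit:
send_rows(
  rows=[
    {"xyz":[0.1,0,0],"turn":[0,0,0],"gripper":0},
    {"xyz":[0.2,0,0],"turn":[0,0,0],"gripper":0},
    {"xyz":[0.2,0,0],"turn":[0,0,0],"gripper":0},
  ],
)

```text
time_s: 9.95
eef_pos: [0.5472, -0.0548, 0.0223]
ee_rot: [0.001, 0.387, 0.922, -0.0]
contact_force: [3.7, -3.5, -2.3]
width: 0.0002
```

```bash
python3 - <<'E'
from h import *
where();arc([0,5,9,13,17],z=.022)
E
```

```text
p [ 0.5472 -0.0548  0.0223] mould mm [-24.  -34.7] r,al 42.195346416931116 34.58908550920354 F [ 3.7 -3.5 -2.3] t 9.95
xyz [-0.12 -0.1   0.03] turn [ 0.     0.001 -0.004]
xyz [ 0.25 -0.18  0.03] turn [0.    0.001 0.084]
xyz [ 0.55 -0.22  0.03] turn [0.    0.001 0.153]
xyz [ 0.85 -0.24  0.03] turn [0.    0.001 0.223]
xyz [ 1.15 -0.24  0.02] turn [0.001 0.001 0.293]
```

Contact: 5 N straight back along the push direction, at the position the geometry predicts. Now I push in slow arcs.

Emit:
send_rows(
  rows=[
    {"xyz":[0.25,-0.15,0],"turn":[0,0,0.08],"gripper":0},
    {"xyz":[0.5,-0.2,0],"turn":[0,0,0.14],"gripper":0},
    {"xyz":[0.75,-0.22,0],"turn":[0,0,0.2],"gripper":0},
    {"xyz":[1.0,-0.24,0],"turn":[0,0,0.25],"gripper":0},
    {"xyz":[1.15,-0.24,0],"turn":[0,0,0.29],"gripper":0},
  ],
)

```text
time_s: 10.58
eef_pos: [0.5362, -0.0472, 0.0221]
ee_rot: [-0.0, 0.516, 0.856, -0.0]
contact_force: [-0.0, 0.6, -0.7]
width: -0.0001
```

```bash
cat >> h.py <<'E'
def notch(show=True):
    """notch mid angle from bright/dark profile round the dial (top+scene), at r=52 mm, z=.069"""
    for n in('top','scene','wrist'):
        f=grab_frame(n);g=cv2.GaussianBlur(cv2.cvtColor(f['img'],cv2.COLOR_RGB2GRAY),(3,3),0)
        s=''
        for al in range(-40,320,8):
            u,v=proj(f,np.array([*m(.050,al),.069]))
            s+=f'{int(g[int(round(v)),int(round(u))]) if 0<=u<639 and 0<=v<479 else -1} '
        print(n,s)
E
python3 - <<'E'
from h import *
where();arc([20,24,28,32,36],z=.022);notch()
E
```

```text
p [ 0.5362 -0.0472  0.0221] mould mm [-34.6 -26.6] r,al 43.67027531204591 52.45701280959171 F [-0.   0.6 -0.7] t 10.575
xyz [0.07 0.01 0.01] turn [-0.001 -0.001  0.055]
xyz [ 0.37 -0.04  0.01] turn [-0.001 -0.001  0.125]
xyz [ 0.67 -0.07  0.01] turn [-0.001 -0.001  0.194]
xyz [ 0.97 -0.08  0.01] turn [-0.001 -0.001  0.264]
xyz [ 1.28 -0.06  0.01] turn [-0.001 -0.001  0.334]
top 79 91 97 81 74 77 80 82 85 89 90 93 94 95 95 105 104 107 73 68 59 67 102 125 126 124 123 128 127 127 126 126 126 128 128 125 126 127 126 128 127 123 126 124 120 
scene 147 149 175 180 75 63 67 71 65 66 56 19 19 89 143 149 148 151 150 149 147 146 148 148 148 147 148 151 151 150 151 151 151 152 153 150 150 152 152 154 151 149 150 149 151 
wrist 26 155 40 35 35 41 35 35 20 25 34 112 47 59 158 156 157 160 154 159 155 158 162 159 159 160 156 159 161 157 156 156 157 160 158 154 156 157 156 160 157 156 34 34 28
```

It broke free and snapped: the bright/dark profile puts the notch at -12° to 72°, so **click 1**. Next click.

Emit:
send_rows(
  rows=[
    {"xyz":[0.2,0,0],"turn":[0,0,0.09],"gripper":0},
    {"xyz":[0.45,-0.05,0],"turn":[0,0,0.15],"gripper":0},
    {"xyz":[0.7,-0.07,0],"turn":[0,0,0.21],"gripper":0},
    {"xyz":[0.95,-0.08,0],"turn":[0,0,0.27],"gripper":0},
    {"xyz":[1.2,-0.07,0],"turn":[0,0,0.32],"gripper":0},
  ],
)

```text
time_s: 11.35
eef_pos: [0.5306, -0.0381, 0.0221]
ee_rot: [0.0, 0.647, 0.763, -0.0]
contact_force: [0.3, -1.4, -0.9]
width: 0.0002
```

```bash
python3 - <<'E'
from h import *
where();arc([38,40,42,44],z=.022);notch()
E
```

```text
p [ 0.5306 -0.0381  0.0221] mould mm [-39.8 -17.2] r,al 43.376678196625654 66.57777110113392 F [ 0.3 -1.4 -0.9] t 11.35
xyz [ 0.35 -0.09  0.01] turn [-0.     0.     0.048]
xyz [ 0.5  -0.12  0.01] turn [-0.     0.001  0.083]
xyz [ 0.65 -0.14  0.01] turn [-0.     0.001  0.118]
xyz [ 0.8  -0.16  0.01] turn [-0.     0.001  0.153]
top 91 83 92 89 67 63 64 69 71 76 79 83 85 87 90 92 92 94 103 102 101 79 61 56 52 85 125 124 125 128 126 127 127 126 129 129 125 127 129 128 129 128 124 127 126 
scene 154 172 183 184 180 84 64 72 65 65 66 88 23 23 72 114 151 150 150 151 149 147 148 148 149 148 148 148 151 152 151 151 152 151 153 153 151 151 152 153 154 153 149 151 150 
wrist 35 36 31 180 42 37 36 40 36 36 22 39 36 118 23 62 159 157 159 160 156 156 160 156 158 157 154 155 153 159 157 154 155 155 158 157 150 156 158 155 158 156 152 156 156
```

Emit:
send_rows(
  rows=[
    {"xyz":[0.2,-0.06,0],"turn":[0,0,0.03],"gripper":0},
    {"xyz":[0.4,-0.1,0],"turn":[0,0,0.065],"gripper":0},
    {"xyz":[0.6,-0.13,0],"turn":[0,0,0.11],"gripper":0},
    {"xyz":[0.75,-0.15,0],"turn":[0,0,0.14],"gripper":0},
  ],
)

```text
time_s: 12.0
eef_pos: [0.5278, -0.03, 0.0222]
ee_rot: [-0.0, 0.698, 0.716, 0.0]
contact_force: [0.3, -0.4, -0.7]
width: -0.0002
```

```bash
python3 - <<'E'
from h import *
where();arc([47,51,55,59,62,65,68],z=.022);notch()
E
```

```text
p [ 0.5278 -0.03    0.0222] mould mm [-42.2  -9. ] r,al 43.15177005256398 77.90145502118335 F [ 0.3 -0.4 -0.7] t 12.0
xyz [ 0.17 -0.06  0.02] turn [-0.    -0.     0.065]
xyz [ 0.47 -0.11  0.02] turn [-0.    -0.     0.135]
xyz [ 0.77 -0.14  0.02] turn [-0.    -0.     0.205]
xyz [ 1.08 -0.14  0.02] turn [-0.    -0.     0.275]
xyz [ 1.3  -0.13  0.02] turn [-0.    -0.     0.327]
xyz [ 1.53 -0.11  0.02] turn [-0.    -0.     0.379]
xyz [ 1.76 -0.08  0.02] turn [-0.    -0.     0.432]
top 109 60 63 61 67 52 53 56 60 65 69 73 77 81 83 87 88 89 91 93 102 98 96 90 82 79 77 77 76 100 130 128 127 127 127 127 129 130 125 128 127 128 130 128 129 
scene 181 184 186 182 181 128 114 74 66 65 65 85 97 26 20 69 100 152 151 150 151 150 149 148 149 149 149 150 148 149 152 152 152 151 152 152 154 154 152 151 153 154 154 152 161 
wrist 163 35 35 33 182 40 35 36 33 36 36 24 41 33 38 54 37 139 158 159 159 156 157 156 159 162 160 158 158 156 158 161 159 157 157 159 161 158 156 153 157 158 159 158 156
```

Notch at about 12° to 96°, so **click 2**. I'm pushing the third.

Emit:
send_rows(
  rows=[
    {"xyz":[0.3,-0.08,0],"turn":[0,0,0.1],"gripper":0},
    {"xyz":[0.6,-0.12,0],"turn":[0,0,0.17],"gripper":0},
    {"xyz":[0.85,-0.14,0],"turn":[0,0,0.22],"gripper":0},
    {"xyz":[1.1,-0.14,0],"turn":[0,0,0.28],"gripper":0},
    {"xyz":[1.3,-0.13,0],"turn":[0,0,0.33],"gripper":0},
  ],
)

```text
time_s: 12.78
eef_pos: [0.5262, -0.017, 0.0221]
ee_rot: [-0.0, 0.806, 0.592, 0.0]
contact_force: [-0.4, -0.4, 0.1]
width: -0.0002
```

```bash
python3 - <<'E'
from h import *
where();arc([63,65,67,69],z=.022)
E
```

```text
p [ 0.5262 -0.017   0.0221] mould mm [-43.1   4. ] r,al 43.328946287927494 95.28584774433536 F [-0.4 -0.4  0.1] t 12.775
xyz [ 0.07 -0.03  0.01] turn [-0.    -0.     0.015]
xyz [ 0.22 -0.06  0.01] turn [-0.    -0.     0.049]
xyz [ 0.37 -0.09  0.01] turn [-0.    -0.     0.084]
xyz [ 0.52 -0.11  0.01] turn [-0.    -0.     0.119]
```

```bash
python3 - <<'E'
from h import *
where();arc([68,72,76,80,83,86,89],z=.022);notch()
E
```

```text
p [ 0.5262 -0.017   0.0221] mould mm [-43.1   4. ] r,al 43.328946287927494 95.28584774433536 F [-0.4 -0.4  0.1] t 12.775
xyz [ 0.45 -0.1   0.01] turn [-0.    -0.     0.102]
xyz [ 0.75 -0.14  0.02] turn [-0.    -0.     0.172]
xyz [ 1.05 -0.15  0.02] turn [-0.    -0.     0.241]
xyz [ 1.35 -0.15  0.02] turn [-0.    -0.     0.311]
xyz [ 1.58 -0.13  0.02] turn [-0.    -0.     0.364]
xyz [ 1.8  -0.1   0.02] turn [-0.    -0.     0.416]
xyz [ 2.03 -0.06  0.02] turn [-0.    -0.     0.468]
top 70 72 72 72 80 88 98 48 37 44 50 54 59 62 67 74 74 77 80 83 85 87 88 89 93 86 74 72 72 69 99 127 129 127 127 128 127 127 130 131 126 127 147 152 126 
scene 189 187 185 186 185 133 114 119 109 82 65 66 62 32 26 18 40 92 92 120 148 150 151 153 151 149 150 149 151 150 150 149 152 153 153 152 153 153 153 155 152 152 177 189 191 
wrist 194 191 189 37 36 39 114 38 43 37 37 38 37 28 40 23 37 117 37 104 58 168 166 165 166 164 162 169 165 166 163 159 163 159 166 165 161 163 165 167 164 163 171 190 191
```

Notch at about 36° to 116°, so **click 3** with the finger free behind. For the last click I approach to 80°, then take small steps.

Emit:
send_rows(
  rows=[
    {"xyz":[0.4,-0.1,0],"turn":[0,0,0.1],"gripper":0},
    {"xyz":[0.7,-0.14,0],"turn":[0,0,0.17],"gripper":0},
    {"xyz":[0.95,-0.15,0],"turn":[0,0,0.22],"gripper":0},
    {"xyz":[1.15,-0.15,0],"turn":[0,0,0.27],"gripper":0},
    {"xyz":[1.35,-0.15,0],"turn":[0,0,0.31],"gripper":0},
  ],
)

```text
time_s: 13.55
eef_pos: [0.5282, -0.0046, 0.0221]
ee_rot: [-0.0, 0.888, 0.46, -0.001]
contact_force: [-1.2, -3.0, 2.2]
width: -0.0001
```

Emit:
send_rows(
  rows=[
    {"xyz":[0.15,0,0],"turn":[0,0,0.035],"gripper":0},
    {"xyz":[0.25,0,0],"turn":[0,0,0.06],"gripper":0},
  ],
)

```text
time_s: 13.8
eef_pos: [0.5304, -0.0014, 0.0221]
ee_rot: [-0.0, 0.901, 0.434, 0.0]
contact_force: [-0.7, -0.4, -1.1]
width: 0.0
```

```bash
python3 - <<'E'
from h import *
where();arc([84,86,88,90],z=.022);notch()
E
```

```text
p [ 0.5304 -0.0014  0.0221] mould mm [-38.2  19.4] r,al 42.86914416356151 116.94053083173974 F [-0.7 -0.4 -1.1] t 13.8
xyz [ 0.01 -0.06  0.01] turn [-0.    -0.001  0.012]
xyz [ 0.16 -0.09  0.01] turn [-0.    -0.001  0.047]
xyz [ 0.31 -0.12  0.01] turn [-0.    -0.     0.082]
xyz [ 0.46 -0.15  0.01] turn [-0.    -0.     0.117]
top 66 66 65 38 53 89 104 108 55 41 38 38 37 39 44 49 53 57 61 65 68 71 73 75 78 78 79 83 84 66 78 70 120 126 130 130 128 127 128 128 128 130 148 142 68 
scene 190 191 189 187 187 135 117 165 128 110 110 84 70 27 27 29 19 33 96 64 96 105 152 152 152 153 152 150 151 151 152 151 151 150 153 154 154 153 154 154 155 156 175 187 189 
wrist 200 202 201 194 200 58 37 36 43 120 27 36 36 39 36 36 27 27 36 21 45 38 172 171 170 175 175 173 174 170 173 170 172 172 166 176 175 171 170 172 174 174 169 200 202
```

```bash
python3 - <<'E'
from h import *
where();notch()
E
```

```text
p [ 0.5309 -0.0015  0.0222] mould mm [-37.7  19.3] r,al 42.36504027983644 117.11118508965994 F [-0.8  0.6  0.1] t 13.95
top 66 67 65 40 55 90 105 109 56 39 37 37 38 39 44 49 54 57 61 65 68 70 72 75 78 78 79 83 84 69 75 70 120 126 129 129 127 127 127 128 128 130 148 140 65 
scene 190 191 189 187 187 135 117 164 123 110 110 84 69 27 26 29 17 40 99 67 94 100 151 152 152 153 152 149 151 150 152 150 150 150 152 154 155 153 154 154 155 156 175 187 189 
wrist 199 203 200 195 200 76 37 36 44 121 27 35 36 38 37 35 25 27 36 23 46 39 172 171 170 175 175 172 173 170 173 170 172 172 166 176 174 170 170 172 173 172 182 201 202
```

```bash
python3 - <<'E'
from h import *
for n in('scene','wrist'):
    f=grab_frame(n);g=f['img'].mean(2)
    for r in(.03,.045,.055):
        print(n,r,[int(g[tuple(np.round(proj(f,np.array([*m(r,a),.069]))[::-1]).astype(int))]) for a in range(118,152,2)])
        print('  trailing',[int(g[tuple(np.round(proj(f,np.array([*m(r,a),.069]))[::-1]).astype(int))]) for a in range(20,76,4)])
E
```

```text
scene 0.03 [40, 40, 58, 46, 46, 99, 99, 99, 141, 141, 142, 150, 150, 152, 152, 152, 151]
  trailing [109, 109, 109, 108, 108, 106, 102, 83, 65, 66, 67, 66, 66, 67]
scene 0.045 [71, 58, 57, 57, 96, 96, 127, 127, 148, 148, 150, 150, 148, 148, 148, 151, 151]
  trailing [129, 107, 107, 108, 107, 107, 102, 86, 92, 66, 63, 56, 27, 22]
scene 0.055 [37, 28, 28, 62, 62, 95, 122, 122, 146, 152, 151, 153, 150, 150, 151, 149, 149]
  trailing [150, 108, 108, 107, 108, 108, 108, 75, 90, 53, 25, 25, 25, 26]
wrist 0.03 [40, 35, 37, 36, 46, 84, 85, 74, 171, 167, 169, 167, 167, 169, 167, 167, 170]
  trailing [39, 35, 34, 36, 36, 36, 34, 33, 33, 45, 38, 38, 22, 34]
wrist 0.045 [111, 110, 112, 111, 111, 111, 114, 117, 172, 165, 167, 167, 171, 169, 164, 164, 168]
  trailing [36, 42, 43, 40, 37, 30, 23, 28, 35, 34, 37, 36, 35, 38]
wrist 0.055 [33, 49, 32, 82, 111, 108, 109, 108, 170, 166, 167, 171, 173, 167, 170, 171, 170]
  trailing [45, 124, 119, 21, 31, 28, 36, 34, 37, 38, 37, 37, 33, 36]
```

The dial is balanced at about 84–85°, right on the hump (edge at 133°, near-zero force). I nudge 2.5 mm further so that it snaps ahead.

Emit:
send_rows(
  rows=[
    {"xyz":[0.1,-0.05,0],"turn":[0,0,0.03],"gripper":0},
    {"xyz":[0.25,-0.1,0],"turn":[0,0,0.06],"gripper":0},
    {"xyz":[0.25,-0.1,0],"turn":[0,0,0.06],"gripper":0},
    {"xyz":[0.25,-0.1,0],"turn":[0,0,0.06],"gripper":0},
  ],
)

```text
time_s: 14.7
eef_pos: [0.531, 0.0006, 0.0221]
ee_rot: [0.0, 0.913, 0.407, -0.0]
contact_force: [0.5, -0.1, -0.7]
width: 0.0002
```

```bash
cat >> h.py <<'E'
def edge(names=('scene','wrist'),lo=118,hi=152,tl=20,th=76):
    for n in names:
        f=grab_frame(n);g=f['img'].mean(2)
        S=lambda r,R:[int(g[tuple(np.round(proj(f,np.array([*m(r,a),.069]))[::-1]).astype(int))]) for a in R]
        for r in(.03,.05):print(n,r,S(r,range(lo,hi,2)),'| trail',S(r,range(tl,th,4)))
E
python3 - <<'E'
from h import *
where();edge()
E
```

```text
p [0.531  0.0006 0.0221] mould mm [-37.5  21.4] r,al 43.23514438539992 119.72872227188101 F [ 0.5 -0.1 -0.7] t 14.7
scene 0.03 [54, 54, 60, 36, 36, 61, 61, 61, 65, 65, 66, 82, 82, 137, 137, 137, 151] | trail [109, 109, 110, 109, 110, 109, 107, 108, 107, 103, 87, 65, 68, 68]
scene 0.05 [107, 107, 106, 89, 89, 89, 89, 85, 85, 94, 93, 93, 105, 105, 142, 153, 153] | trail [137, 109, 107, 106, 108, 108, 109, 107, 109, 105, 51, 26, 27, 25]
wrist 0.03 [41, 37, 36, 37, 36, 30, 77, 135, 129, 112, 106, 58, 60, 61, 154, 167, 169] | trail [100, 34, 38, 34, 36, 33, 34, 33, 35, 33, 43, 40, 33, 29]
wrist 0.05 [113, 116, 95, 24, 34, 34, 33, 113, 109, 108, 107, 110, 111, 109, 171, 172, 175] | trail [37, 45, 45, 117, 121, 27, 29, 30, 36, 37, 36, 35, 49, 35]
```

The edge jumped to 145° and the trailing wall to about 60°, so **click 4**, with no contact force. I back off, lift and move to the lever.

Emit:
send_rows(
  rows=[
    {"xyz":[-0.4,0,0],"turn":[0,0,0],"gripper":0},
    {"xyz":[-0.5,0,-2],"turn":[0,0,0],"gripper":0},
    {"xyz":[-0.5,0,-6],"turn":[0,0,0],"gripper":0},
    {"xyz":[-0.5,0,-8],"turn":[0,0,0],"gripper":0},
    {"xyz":[-0.5,0,-8],"turn":[0,0,-0.18],"gripper":0},
  ],
)

```text
time_s: 15.42
eef_pos: [0.5284, -0.0033, 0.1039]
ee_rot: [0.001, 0.872, 0.489, 0.001]
contact_force: [-0.7, -0.6, -1.0]
width: 0.0002
```

```bash
cat >> h.py <<'E'
def larc(ds,r=.042,g=.018,z=.022):
    G=[]
    for W in ds:
        al=W-np.degrees(np.arctan2(g,r));G.append((*m(np.hypot(r,g),al,(0,-.115)),z,180-W+2.7))
    rows(G)
E
python3 - <<'E'
from h import *
where();larc([3],g=.028,z=.10);edge(('scene',))
E
```

```text
p [ 0.5284 -0.0033  0.1039] mould mm [-40.3  17.6] r,al 44.00817973433509 113.58030498068536 F [-0.7 -0.6 -1. ] t 15.425
xyz [-10.84  15.36   0.42] turn [ 3.000e-03  2.000e-03 -2.115e+00]
scene 0.03 [114, 114, 113, 113, 113, 112, 112, 112, 111, 111, 111, 118, 118, 140, 140, 140, 148] | trail [182, 182, 181, 183, 184, 183, 180, 179, 178, 174, 151, 114, 113, 113]
scene 0.05 [168, 168, 126, 99, 95, 92, 92, 90, 90, 92, 92, 92, 103, 101, 140, 150, 150] | trail [181, 185, 179, 177, 180, 180, 183, 181, 182, 182, 147, 120, 111, 125]
```

Emit:
send_rows(
  rows=[
    {"xyz":[-1.8,2.6,0],"turn":[0,0,-0.18],"gripper":0},
    {"xyz":[-3.6,5.1,0],"turn":[0,0,-0.36],"gripper":0},
    {"xyz":[-5.4,7.7,0],"turn":[0,0,-0.54],"gripper":0},
    {"xyz":[-7.2,10.2,0],"turn":[0,0,-0.72],"gripper":0},
    {"xyz":[-9,12.8,0],"turn":[0,0,-0.9],"gripper":0},
  ],
)

```text
time_s: 16.1
eef_pos: [0.589, -0.1481, 0.1017]
ee_rot: [-0.0, 0.573, 0.819, -0.0]
contact_force: [0.7, 0.4, 0.4]
width: -0.0003
```

```bash
python3 - <<'E'
from h import *
where();larc([3],g=.028,z=.10)
E
```

```text
p [ 0.589  -0.1481  0.1017] mould mm [  13.4 -129.9] r,al 130.5821594773187 -5.9026962339701425 F [0.7 0.4 0.4] t 16.1
xyz [-3.09  0.33  0.17] turn [-0.000e+00 -1.000e-03 -1.216e+00]
```

Emit:
send_rows(
  rows=[
    {"xyz":[-1,0.1,0],"turn":[0,0,-0.18],"gripper":0},
    {"xyz":[-2,0.2,0],"turn":[0,0,-0.36],"gripper":0},
    {"xyz":[-3,0.3,0],"turn":[0,0,-0.54],"gripper":0},
    {"xyz":[-3.1,0.3,0],"turn":[0,0,-0.72],"gripper":0},
    {"xyz":[-3.1,0.3,0],"turn":[0,0,-0.9],"gripper":0},
  ],
)

```text
time_s: 16.73
eef_pos: [0.602, -0.1756, 0.1015]
ee_rot: [-0.001, 0.16, 0.987, 0.0]
contact_force: [-0.4, 0.4, -0.4]
width: 0.0002
```

Emit:
send_rows(
  rows=[
    {"xyz":[0,0,0],"turn":[0,0,-0.16],"gripper":0},
    {"xyz":[0,0,0],"turn":[0,0,-0.28],"gripper":0},
    {"xyz":[0,0,0],"turn":[0,0,-0.28],"gripper":0},
  ],
)

```text
time_s: 17.1
eef_pos: [0.602, -0.1755, 0.1015]
ee_rot: [-0.001, 0.024, 1.0, 0.0]
contact_force: [-0.5, -0.1, 1.0]
width: -0.0006
```

```bash
python3 - <<'E'
from h import *
where();larc([3],g=.028,z=.022)
f=grab_frame('wrist');cv2.imwrite('pics/w7.png',f['img'][:,:,::-1])
for q,z in((0,.067),(.045,.065)):print(proj(f,np.array([*m(q,3,(0,-.115)),z])))
E
```

```text
p [ 0.602  -0.1755  0.1015] mould mm [  25.1 -157.8] r,al 159.80604117879204 -9.024726610636659 F [-0.5 -0.1  1. ] t 17.1
xyz [-0.09 -0.06  7.95] turn [ 0.001 -0.001 -0.042]
[393.21828439 205.10669708]
[315.65591881 207.67587946]
```

View pics/w7.png

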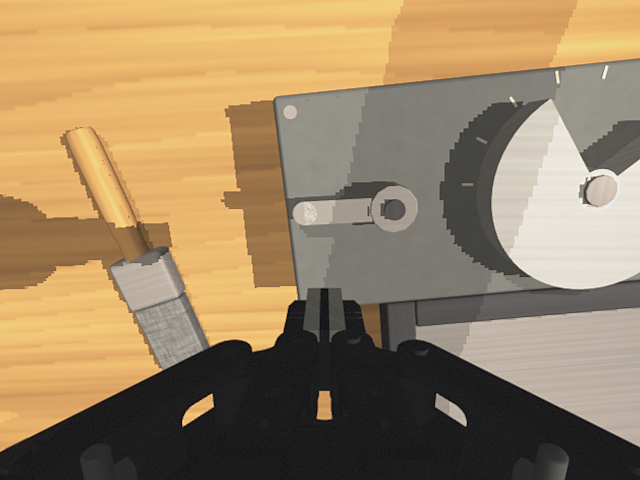

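The lever hub is at (395,208) and its tip at (305,213), within 4 px of prediction. The finger is on its +x side and clear of everything, and the notch now points up-left towards -x. I descend beside the lever.

Emit:
send_rows(
  rows=[
    {"xyz":[0,0,2],"turn":[0,0,-0.02],"gripper":0},
    {"xyz":[0,0,4],"turn":[0,0,-0.04],"gripper":0},
    {"xyz":[0,0,6],"turn":[0,0,-0.04],"gripper":0},
    {"xyz":[0,0,7.4],"turn":[0,0,-0.04],"gripper":0},
    {"xyz":[0,0,7.9],"turn":[0,0,-0.04],"gripper":0},
  ],
)

```text
time_s: 17.77
eef_pos: [0.6021, -0.1748, 0.0218]
ee_rot: [-0.001, 0.002, 1.0, 0.0]
contact_force: [1.1, -0.0, 0.7]
width: 0.0
```

```bash
python3 - <<'E'
from h import *
where();larc([-8,-2,4,10,16,22])
E
```

```text
p [ 0.6021 -0.1748  0.0218] mould mm [  25.3 -157.2] r,al 159.1724921797487 -9.13411249769115 F [ 1.1 -0.   0.7] t 17.775
xyz [ 0.18  0.3  -0.02] turn [ 0.001 -0.002 -0.19 ]
xyz [ 0.58  0.05 -0.02] turn [ 0.    -0.002 -0.086]
xyz [ 1.02 -0.15 -0.02] turn [ 0.    -0.002  0.019]
xyz [ 1.47 -0.31 -0.02] turn [ 0.    -0.002  0.124]
xyz [ 1.94 -0.42 -0.02] turn [ 0.    -0.002  0.228]
xyz [ 2.41 -0.48 -0.02] turn [ 0.    -0.002  0.333]
```

Emit:
send_rows(
  rows=[
    {"xyz":[0.35,0,0],"turn":[0,0,0],"gripper":0},
    {"xyz":[0.7,-0.05,0],"turn":[0,0,0],"gripper":0},
    {"xyz":[1.0,-0.15,0],"turn":[0,0,0.02],"gripper":0},
    {"xyz":[1.25,-0.22,0],"turn":[0,0,0.07],"gripper":0},
    {"xyz":[1.5,-0.3,0],"turn":[0,0,0.12],"gripper":0},
  ],
)

```text
time_s: 18.4
eef_pos: [0.5884, -0.1781, 0.0238]
ee_rot: [0.001, 0.063, 0.998, 0.0]
contact_force: [1.2, 0.4, 1.0]
width: -0.0
```

```bash
python3 - <<'E'
from h import *
where();larc([15,20,25,30,35])
E
```

```text
p [ 0.5884 -0.1781  0.0238] mould mm [  11.3 -159.8] r,al 160.2020909798073 -4.060146303559023 F [1.2 0.4 1. ] t 18.4
xyz [ 0.47 -0.13  0.18] turn [0.    0.002 0.088]
xyz [ 0.85 -0.23  0.18] turn [0.001 0.002 0.176]
xyz [ 1.24 -0.31  0.18] turn [0.001 0.002 0.263]
xyz [ 1.64 -0.35  0.18] turn [0.001 0.002 0.35 ]
xyz [ 2.04 -0.35  0.18] turn [0.001 0.002 0.437]
```

Emit:
send_rows(
  rows=[
    {"xyz":[0.4,-0.12,0.1],"turn":[0,0,0.08],"gripper":0},
    {"xyz":[0.8,-0.22,0.1],"turn":[0,0,0.17],"gripper":0},
    {"xyz":[1.2,-0.3,0.1],"turn":[0,0,0.26],"gripper":0},
    {"xyz":[1.6,-0.35,0.1],"turn":[0,0,0.35],"gripper":0},
    {"xyz":[2.0,-0.35,0.1],"turn":[0,0,0.43],"gripper":0},
  ],
)

```text
time_s: 19.02
eef_pos: [0.5684, -0.1792, 0.023]
ee_rot: [0.001, 0.275, 0.961, 0.0]
contact_force: [2.2, -0.4, -0.4]
width: 0.0003
```

```bash
python3 - <<'E'
from h import *
where();larc([38,43,48,53,58])
f=grab_frame('scene');g=f['img'].mean(2)
for a in range(0,100,5):print(a,[int(g[tuple(np.round(proj(f,np.array([*m(r,a,(0,-.115)),.065]))[::-1]).astype(int))]) for r in(.025,.035,.045,.055)],end=' ')
E
```

```text
p [ 0.5684 -0.1792  0.023 ] mould mm [  -8.7 -159.9] r,al 160.1693917494823 3.107417706729183 F [ 2.2 -0.4 -0.4] t 19.025
xyz [ 0.29 -0.11  0.1 ] turn [0.001 0.002 0.059]
xyz [ 0.67 -0.23  0.1 ] turn [0.001 0.002 0.146]
xyz [ 1.06 -0.31  0.09] turn [0.002 0.002 0.233]
xyz [ 1.45 -0.36  0.09] turn [0.002 0.002 0.32 ]
xyz [ 1.85 -0.38  0.09] turn [0.002 0.002 0.408]
0 [44, 60, 43, 94] 5 [46, 64, 24, 55] 10 [46, 45, 25, 50] 15 [65, 64, 22, 11] 20 [119, 111, 23, 12] 25 [138, 137, 91, 18] 30 [139, 139, 131, 97] 35 [139, 139, 143, 130] 40 [139, 139, 137, 129] 45 [136, 131, 106, 114] 50 [122, 105, 106, 107] 55 [105, 106, 106, 106] 60 [104, 105, 105, 110] 65 [104, 105, 105, 129] 70 [106, 104, 107, 129] 75 [105, 105, 106, 154] 80 [106, 104, 105, 154] 85 [106, 105, 106, 155] 90 [106, 105, 104, 160] 95 [105, 107, 105, 160]
```

The lever is moving with the finger and is now at about 34°. I continue.

Emit:
send_rows(
  rows=[
    {"xyz":[0.35,-0.12,0.1],"turn":[0,0,0.07],"gripper":0},
    {"xyz":[0.75,-0.24,0.1],"turn":[0,0,0.16],"gripper":0},
    {"xyz":[1.1,-0.32,0.1],"turn":[0,0,0.24],"gripper":0},
    {"xyz":[1.5,-0.37,0.1],"turn":[0,0,0.33],"gripper":0},
    {"xyz":[1.85,-0.38,0.1],"turn":[0,0,0.41],"gripper":0},
  ],
)

```text
time_s: 19.7
eef_pos: [0.5506, -0.1728, 0.0218]
ee_rot: [0.001, 0.464, 0.886, 0.0]
contact_force: [1.9, -0.5, 0.3]
width: 0.0002
```

```bash
python3 - <<'E'
from h import *
where();larc([61,65,69,73,77])
E
```

```text
p [ 0.5506 -0.1728  0.0218] mould mm [ -26.2 -152.8] r,al 155.0047410466675 9.721840689582587 F [ 1.9 -0.5  0.3] t 19.7
xyz [ 0.24 -0.07 -0.02] turn [0.002 0.002 0.051]
xyz [ 0.54 -0.17 -0.02] turn [0.002 0.001 0.121]
xyz [ 0.85 -0.25 -0.02] turn [0.002 0.001 0.191]
xyz [ 1.16 -0.3  -0.02] turn [0.002 0.001 0.261]
xyz [ 1.48 -0.34 -0.02] turn [0.002 0.001 0.331]
```

Emit:
send_rows(
  rows=[
    {"xyz":[0.3,-0.09,0],"turn":[0,0,0.06],"gripper":0},
    {"xyz":[0.6,-0.18,0],"turn":[0,0,0.13],"gripper":0},
    {"xyz":[0.9,-0.26,0],"turn":[0,0,0.2],"gripper":0},
    {"xyz":[1.2,-0.31,0],"turn":[0,0,0.27],"gripper":0},
    {"xyz":[1.48,-0.34,0],"turn":[0,0,0.33],"gripper":0},
  ],
)

```text
time_s: 20.32
eef_pos: [0.5392, -0.1627, 0.0218]
ee_rot: [0.001, 0.603, 0.797, 0.0]
contact_force: [2.1, -0.8, 0.5]
width: 0.0002
```

```bash
python3 - <<'E'
from h import *
where();larc([80,83,86,88,90])
E
```

```text
p [ 0.5392 -0.1627  0.0218] mould mm [ -37.  -142.2] r,al 146.90287513206286 14.607883898132316 F [ 2.1 -0.8  0.5] t 20.325
xyz [ 0.23 -0.07 -0.02] turn [0.002 0.001 0.054]
xyz [ 0.46 -0.14 -0.02] turn [0.002 0.001 0.106]
xyz [ 0.69 -0.21 -0.02] turn [0.002 0.001 0.158]
xyz [ 0.85 -0.24 -0.02] turn [0.002 0.001 0.193]
xyz [ 1.   -0.28 -0.02] turn [0.002 0.001 0.228]
```

Emit:
send_rows(
  rows=[
    {"xyz":[0.23,-0.07,0],"turn":[0,0,0.05],"gripper":0},
    {"xyz":[0.46,-0.14,0],"turn":[0,0,0.1],"gripper":0},
    {"xyz":[0.65,-0.2,0],"turn":[0,0,0.15],"gripper":0},
    {"xyz":[0.75,-0.22,0],"turn":[0,0,0.16],"gripper":0},
  ],
)

```text
time_s: 20.82
eef_pos: [0.5346, -0.1567, 0.0213]
ee_rot: [0.001, 0.665, 0.746, -0.0]
contact_force: [2.6, -6.7, 0.6]
width: -0.0002
```

Emit:
send_rows(
  rows=[
    {"xyz":[0.1,-0.02,0],"turn":[0,0,0],"gripper":0},
    {"xyz":[0.2,-0.04,0],"turn":[0,0,0],"gripper":0},
  ],
)

```text
time_s: 21.08
eef_pos: [0.5346, -0.1566, 0.0214]
ee_rot: [0.002, 0.666, 0.746, -0.0]
contact_force: [4.1, -12.2, -0.9]
width: 0.0001
```

```bash
python3 - <<'E'
from h import *
where();larc([86,88,90])
f=grab_frame('scene');g=f['img'].mean(2)
for a in range(60,116,3):print(a,[int(g[tuple(np.round(proj(f,np.array([*m(r,a,(0,-.115)),.065]))[::-1]).astype(int))]) for r in(.025,.035,.045,.055)],end=' ')
E
```

```text
p [ 0.5346 -0.1566  0.0214] mould mm [ -41.3 -135.8] r,al 141.94460547892794 16.924575757300275 F [  4.1 -12.2  -0.9] t 21.075
xyz [-0.01  0.07 -0.06] turn [ 0.002  0.003 -0.003]
xyz [ 0.13  0.01 -0.06] turn [0.002 0.003 0.032]
xyz [ 0.28 -0.05 -0.06] turn [0.002 0.003 0.067]
60 [43, 60, 19, 25] 63 [43, 56, 27, 47] 66 [72, 55, 39, 77] 69 [103, 64, 64, 100] 72 [103, 88, 93, 78] 75 [116, 112, 93, 134] 78 [116, 112, 110, 159] 81 [137, 124, 119, 148] 84 [137, 137, 117, 148] 87 [140, 140, 141, 146] 90 [140, 140, 148, 153] 93 [140, 137, 138, 159] 96 [140, 124, 107, 158] 99 [130, 109, 107, 162] 102 [130, 105, 102, 158] 105 [105, 104, 106, 149] 108 [105, 106, 107, 149] 111 [105, 101, 108, 133] 114 [105, 94, 107, 122]
```

The lever is at its stop: it didn't move for the last 2 mm commanded, the force rose to 13 N, and it sits at 86° = 1.5 rad. I back straight off and lift away.

Emit:
send_rows(
  rows=[
    {"xyz":[-0.5,0,0],"turn":[0,0,0],"gripper":0},
    {"xyz":[-1.2,0,0],"turn":[0,0,0],"gripper":0},
    {"xyz":[-1.2,0,-4],"turn":[0,0,0],"gripper":0},
    {"xyz":[-1.2,0,-9],"turn":[0,0,0],"gripper":0},
    {"xyz":[-1.2,0,-14],"turn":[0,0,0],"gripper":0},
  ],
)

```text
time_s: 21.75
eef_pos: [0.5343, -0.1654, 0.1623]
ee_rot: [-0.001, 0.664, 0.747, -0.0]
contact_force: [-0.1, 0.3, -0.8]
width: -0.0001
```

Emit:
send_rows(
  rows=[
    {"xyz":[-5,0,0],"turn":[0,0,0],"gripper":0},
    {"xyz":[-10,0,0],"turn":[0,0,0],"gripper":0},
    {"xyz":[-15,0,0],"turn":[0,0,0],"gripper":0},
    {"xyz":[-20,0,0],"turn":[0,0,0],"gripper":0},
    {"xyz":[-20,0,0],"turn":[0,0,0],"gripper":0},
  ],
)

```text
time_s: 22.38
eef_pos: [0.5568, -0.3691, 0.1602]
ee_rot: [-0.0, 0.667, 0.745, -0.001]
contact_force: [-0.7, -0.3, 0.3]
width: -0.0002
```

```bash
python3 - <<'E'
from h import *
where();edge(('scene','top'))
f=grab_frame('top');cv2.imwrite('pics/end.png',cv2.resize(np.ascontiguousarray(f['img'][165:315,215:415+40,::-1]),None,fx=3.3,fy=3.3,interpolation=cv2.INTER_CUBIC))
E
```

```text
p [ 0.5568 -0.3691  0.1602] mould mm [ -29.2 -349.1] r,al 350.3299871857351 4.773469999691958 F [-0.7 -0.3  0.3] t 22.375
scene 0.03 [108, 108, 107, 106, 106, 106, 106, 106, 104, 104, 104, 118, 118, 161, 161, 161, 173] | trail [140, 140, 140, 143, 156, 151, 164, 162, 164, 165, 140, 94, 88, 88]
scene 0.05 [161, 161, 124, 110, 105, 106, 106, 106, 106, 105, 105, 105, 118, 118, 164, 176, 176] | trail [140, 141, 139, 138, 139, 138, 141, 139, 141, 140, 117, 92, 88, 98]
top 0.03 [45, 47, 47, 47, 47, 46, 46, 49, 45, 45, 44, 66, 110, 141, 141, 138, 138] | trail [117, 114, 115, 114, 115, 118, 142, 137, 136, 134, 134, 83, 81, 81]
top 0.05 [83, 83, 84, 83, 75, 70, 43, 45, 49, 49, 47, 53, 53, 144, 138, 138, 136] | trail [116, 118, 118, 114, 113, 114, 114, 119, 116, 118, 119, 56, 71, 71]
```

View pics/end.png

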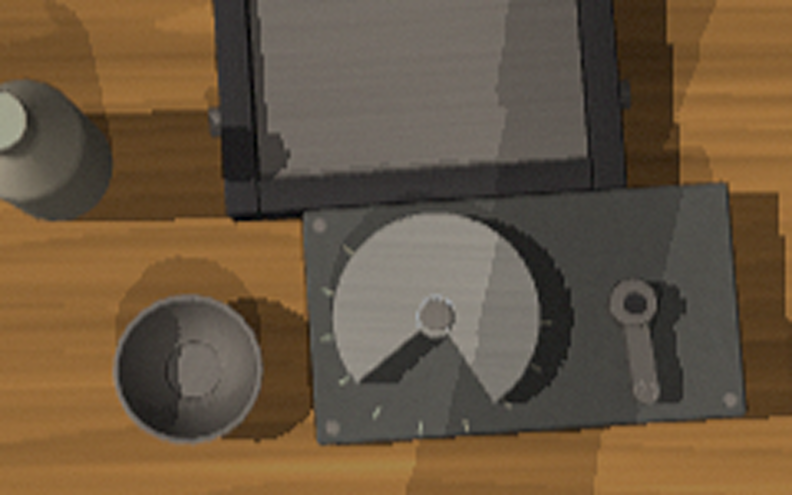

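The last view shows the notch pointing down (-x), with walls at about 58–60° and 142–144°, so click 4. The lever runs from hub (633,302) to tip (647,390), nearly along -x. The bowl and bottle haven't moved, and the arm is clear. I'm handing the job in.

```bash
python3 -c "
from bench import *
print(finish_job())"
```

```text
the job is handed in; nothing more can be done
None
```

I pushed the dial clockwise from click 0 to click 4, one click at a time, then pushed the locking lever round to its stop. I handed the job in at about 22.5 s with the arm clear of everything.

- **Dial:** the last camera check put the notch walls at about 58–60° and 142–144°. Click 4 should read 60° and 144°. I read the dial again after locking the lever and it hadn't moved.
- **Lever:** it stopped at about 86° (1.5 rad). The force rose to 13 N with no further movement.
- **Loose objects:** the bowl and bottle stand where they were. The brush was in place when I started on the lever, but it was outside the last picture. I never went near it.

Three readings did not go as expected:

- **Fingertip height:** the real fingertips sit about 30 mm higher than the reported TCP. My first sweep therefore passed harmlessly above the dial. I lowered the finger 30 mm to correct for this.
- **Camera agreement:** the top and wrist cameras disagreed by about 3.5 mm on the dial centre, so I used a position in between. Contact came where that predicted, to 1–2 mm.
- **Fourth click:** the dial balanced briefly on the half-way hump, and a 2.5 mm nudge sent it into the click.

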